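# Walk the vial block round to the light bar

### The job

The aluminium vial block stands crooked on the bench. Push it round with the fingertips, one corner and then another, until one of its long windowed faces stands square and flush against the steel stop rail of the light bar, with the whole block in front of the lit panel. Do not lift, tip or knock the block, keep its vials standing in their pockets, and leave everything else where it is.

Things in the scene. Friction and masses are not known exactly. Their poses are not given: they have to be found in the camera images.
- vial_block: Heavy loose aluminium block, 0.7 to 0.95 kg, slides on the bench under some 3 to 10 N; 56 mm wide (x), 140 mm long (y), 45 mm high (z up). Origin: centre of the underside. Its two long faces (+x and -x) are alike, with five 11 mm wide upright window slots; either may face the rail. Vials in its row of pockets rise to 65 mm. At the start a short end more or less faces the light bar.
- light_bar: Fixed black light bar with a steel stop rail at its foot. Origin: middle of the rail's front face, at bench height; x points into the bar, y along the rail, z up. Rail 320 mm long, 18 mm high; the housing stands 12 mm behind its front face, 62 mm high, and ends at x = 81 mm. White lit panel from y = -135 to 135 mm. With the block flush, the block's origin is at x = -28 mm.
- vial_a: Loose amber vial with white cap, 17 mm diameter, 55 mm high, standing in the block's pocket at y = -52 mm, its foot 10 mm above the block's underside. Origin at the centre of its underside.
- vial_b: Same kind of vial, in the block's pocket at y = 0.
- vial_c: Same kind of vial, in the block's pocket at y = 26 mm.
- jar: Loose amber sample jar with white lid, 42 mm diameter, 46 mm high, standing on the left of the bench; origin at the centre of its underside. To be left alone.
- syringe: Loose plastic syringe lying on the red-edged yellow mat to the right, about 135 mm long and 26 mm wide, 19 mm high; origin under its barrel, x along it. To be left alone.
- mouse: Loose black computer mouse, 100 x 58 x 30 mm, on the left; origin at the centre of its underside. To be left alone.

How it is judged (in metres and radians):
At the end, for the whole second after the job is handed in: Block flat and at rest, a long face within 4 mm of the rail and parallel to it within 0.05 rad, its centre within 70 mm of the rail's middle along the rail; the three vials fully down in their own pockets; jar, syringe and mouse within 30 mm of where they stood (angle between the y axis of vial_block and the y axis of light_bar, either way round below 0.05 rad and x of vial_block in the frame of light_bar between -0.032 and -0.024 m and y of vial_block in the frame of light_bar between -0.07 and 0.07 m and height (world z) of vial_block below 0.004 m and angle between vial_block's own z axis and vertical below 0.05 rad and linear speed of vial_block below 0.01 m/s and z of each of vial_a, vial_b, vial_c in the frame of vial_block below 0.016 m and horizontal distance between vial_a and vial_block below 0.058 m and horizontal distance between vial_b and vial_block below 0.008 m and horizontal distance between vial_c and vial_block below 0.032 m and distance of each of jar, syringe, mouse from where it was at the start of the episode below 0.03 m); the robot touches nothing.
It fails at once if the block is lifted clear of the bench or tipped (height (world z) of vial_block above 0.008 m or angle between vial_block's own z axis and vertical above 0.15 rad).
It fails at once if the block is knocked (faster than 0.4 m/s) (linear speed of vial_block above 0.4 m/s).
It fails at once if a vial is pulled or knocked up out of its pocket (z of any of vial_a, vial_b, vial_c in the frame of vial_block above 0.025 m).
It fails at once if a bystander is displaced by more than 30 mm (distance of any of jar, syringe, mouse from where it was at the start of the episode above 0.03 m).
It also fails if it takes over 72 s, if anything falls off the work surface, if the arm or the gripper's body presses on something with over 40 N, if the wrist force passes 120 N, or if a joint passes its speed limit or range.

### The arm

A 7-joint arm with a two-finger parallel gripper is mounted at the origin on the work surface. World frame = base frame: x ahead of the robot, y to its left, z up, the work surface at z = 0. Lengths are in m, angles in degrees, forces in N, time in s.
With the tool pointing down it reaches from about 0.425 to 0.875 m from the base axis. Payload 4.7 kg.
Tool frame: the origin (TCP) lies at the very end of the fingers, on their centre line; the grasp point (between the pads) lies 19 mm behind it; z points along the fingers, y is the line along which they close (so a half turn about z gives the same grasp; the last joint's range is limited). The gripper opens to 87 mm and grips with 3 to 60 N. Pads are 19 mm wide; open, the fingers measure 117 mm over their backs; the gripper's body (75 mm by 190 mm) begins 51 mm behind the grasp point.
Start: joints at [67.557, 18.392, -4.016, 83.108, 1.295, 78.541, -3.26], TCP at [0.257, -0.597, 0.223] pointing down, gripper open.
Joint ranges: [-163.93, 163.93], [-17.29, 119.83], [-79.2, 71.16], [3.27, 140.29], [-89.18, 269.18], [5.43, 117.66], [-154.24, 154.24]. Speed limits (degrees/s): [147.25, 147.25, 180, 180, 180, 180, 180].

### API

Orientations are given as [roll, pitch, yaw] about the fixed x, y, z axes, in that order (R = Rz(yaw) Ry(pitch) Rx(roll)).
In Python, from cell import get_obs, eyes, env gives the robot as it stands.
- The arm moves only by the tool servo_tool, never from a script. Its argument "series" is a list that holds one entry, the list of rows, each a list of 7 numbers: the shift along the tool's x, y, z in units of 300 mm (1.0 is 300 mm), then the turn, a rotation vector about the tool's x, y, z in units of pi rad (1.0 is pi rad), then the opening, from 0 (shut) to 1 (fully open). In form: [[[tx, ty, tz, wx, wy, wz, gripper], ...]]. A call has 1 to 12 rows; each row is the pose to reach, as a shift and turn from the pose commanded when the call began, along the tool's axes at that moment, turning the shorter way round; what a row does not reach only later rows make up. A row lasts 1/12 s, in which the tool goes at most 41.7 mm and 7.16 degrees, less where a joint would pass 70% of its speed; a pose out of reach is approached as far as the arm can. A call with a number of a shift or a turn outside -1 to 1 is refused whole. A call with a gripper value outside its range is refused whole. The fingers move at their own pace and stop on an object; "grip_force" is the grip in N (left out, the last holds). Time passes only in rows, so rows that repeat a pose let the fingers close. It gives the time, the measured TCP pose, the force, the opening and the grip force at its end, in the units of the state.
- get_obs(): the state, without advancing time (a new reading comes with each control period).
- eyes.read_camera(name): name is "scene" or "top" or "wrist"; returns a dict with "frame" (480x640x3 uint8, red, green, blue), "depth" (480x640 float32, m along the optical axis (not along the pixel's ray), 0 where there is no reading), "fx", "fy", "cx", "cy" (pixels), "distortion" ([k1, k2, p1, p2, k3] as OpenCV has them; the pictures are not rectified), "origin" and "rotation" of the camera in the world; the wrist camera has in their place "mount" (4x4, takes a point from camera to tool coordinates, whose origin is the TCP and whose axes are the flange's). Camera axes: x right, y down, z forward; pixel columns grow to the right and rows downward; lengths in m; the calibration is good to about 2 mm. A picture is of the moment at which its call begins: read the wrist's pose just before it.
- env.sign_off(): hands the job in; it is judged then, once.
The state is a dict: "time_s": time; "qpos": joint angles; "joint_velocities": joint speeds; "effort": joint torques, N m; "tool_pos": TCP position; "tool_rot": TCP orientation; "force": force on the tool from outside, world axes, zero at the start; "wrist_torque": the same for the moment, N m; "grip_width": finger opening in m; "grasp_force": force on a finger pad.
Only numpy, scipy, OpenCV 4.12 (cv2) and the standard library are available. Lean on these libraries where they do the work, as an engineer would, in place of code of your own. Each camera call takes 0.05 s, during which the arm holds its last target. There are 200 camera calls.

## Working session

There is one attempt and no reset: what is moved stays moved. The work goes in short steps, Python scripts to look and compute and a tool call to move; the robot and the scene stay as the last step left them, time stands still between calls to the robot, and variables do not carry over. Pictures are saved under pics/ and viewed, at most 10 in all, crops included, and the job is handed in when it is done.

Besides the shell and the picture viewer there is one more tool, called after ">>>" by a JSON object that holds its "op" and its "data". servo_tool: Moves the arm, as the interface text tells. Shifts and turns lie within -1 to 1; 1 stands for 300 mm of shift or pi rad of turn. Its arguments: {"type":"object","properties":{"series":{"type":"array"},"grip_force":{"type":"number"}},"required":["series"]}

```bash
mkdir -p pics; python3 - <<'E'
from cell import get_obs, eyes, env
import cv2, numpy as np
o=get_obs(); print(o['time_s'],o['tool_pos'],o['tool_rot'],o['grip_width'])
for n in ("scene","top"):
    c=eyes.read_camera(n)
    cv2.imwrite(f'pics/{n}0.png',c['frame'][:,:,::-1]); np.savez(f'{n}0.npz',**{k:np.array(v) for k,v in c.items()})
    print(n,c['origin'],c['rotation'],c['fx'],c['distortion'])
E
```

```text
0.0 [ 0.25635907 -0.59671537  0.22146483] [-1.79892054e+02  5.31972486e-03  2.32525400e+01] 0.08714777872893537
scene [1.14464311 0.75212268 0.79423214] [-127.6310672     1.03877628  137.54955066] 584.8968346784116 [0.04344926 0.         0.         0.         0.        ]
top [0.34285414 0.0377806  1.5131958 ] [-1.74663015e+02 -9.10334398e-02 -9.05204527e+01] 571.9172351000191 [0.03151755 0.         0.         0.         0.        ]
```

View pics/top0.png

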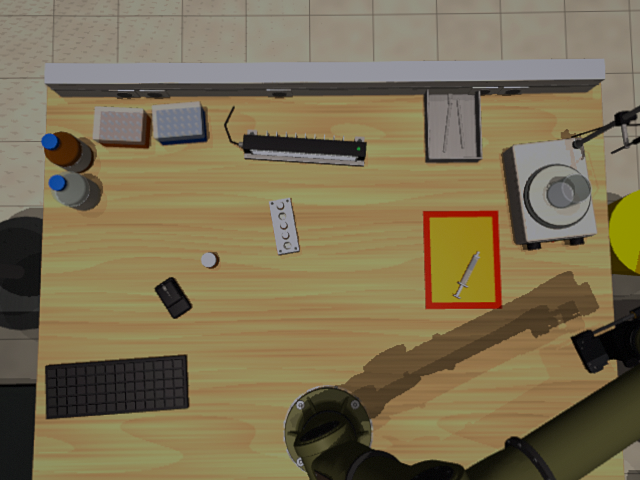

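View pics/scene0.png

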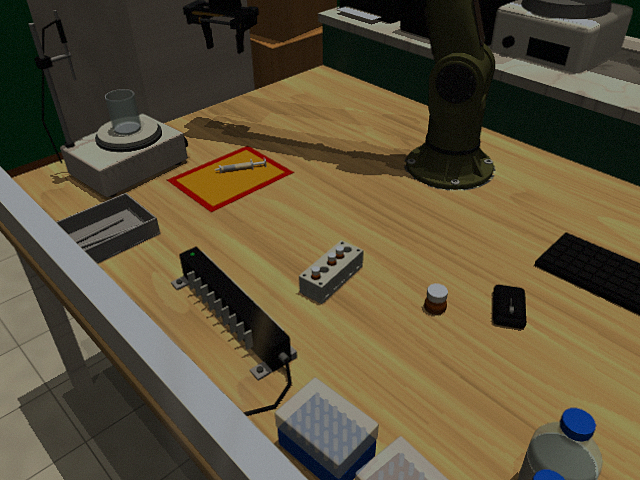

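The top view shows the block at about (285,226), the light bar at (305,148) with its rail on the lower side, the jar at (209,260), the mouse at (173,297) and the syringe at (467,275). In this view up is +x and left is +y. Next I'll measure the block and rail from depth.

```bash
cat > h.py <<'E'
import numpy as np, cv2
from scipy.spatial.transform import Rotation as R
def world(c):
    K=np.array([[c['fx'],0,c['cx']],[0,c['fy'],c['cy']],[0,0,1]],float)
    v,u=np.mgrid[0:480,0:640]
    n=cv2.undistortPoints(np.stack([u,v],-1).reshape(-1,1,2).astype(np.float64),K,np.array(c['distortion'],float)).reshape(480,640,2)
    d=np.array(c['depth'],float)
    p=np.dstack([n*d[...,None],d])
    rot=np.array(c['rotation']); M=rot if rot.shape==(3,3) else R.from_euler('xyz',rot,degrees=True).as_matrix()
    w=p@M.T+np.array(c['origin']); w[d==0]=np.nan
    return w
def rect(pts):
    (cx,cy),(w,h),a=cv2.minAreaRect(pts[:,:2].astype(np.float32)*1000)
    return np.round([cx,cy,w,h,a],1)
def block(c,zr=(.038,.052)):
    w=world(c); m=(w[...,2]>zr[0])&(w[...,2]<zr[1])
    return w,m
E
python3 - <<'E'
from h import *
for n in ("top","scene"):
    c=dict(np.load(f'{n}0.npz')); w=world(c)
    z=w[...,2]; x=w[...,0]; y=w[...,1]
    def sel(zl,zh,xl,xh,yl,yh): return w[(z>zl)&(z<zh)&(x>xl)&(x<xh)&(y>yl)&(y<yh)]
    f=sel(-.02,.02,.3,.45,-.1,.1); print(n,'bench z',np.nanmedian(f[:,2]))
    b=sel(.035,.1,.35,.68,.03,.25); print('block',rect(b),len(b),np.median(b[:,2]))
    r=sel(.012,.024,.6,.9,-.25,.4); print('rail',rect(r),len(r), r[:,:2].min(0),r[:,:2].max(0))
    h=sel(.045,.075,.68,.95,-.25,.4); print('housing',rect(h),len(h),h[:,:2].min(0),h[:,:2].max(0))
    j=sel(.035,.06,.4,.6,.25,.4); print('jar',rect(j)) if len(j)else 0
    s=sel(.008,.03,.35,.6,-.5,-.28); print('syr',rect(s)) if len(s) else 0
    m=sel(.015,.04,.3,.5,.33,.5); print('mouse',rect(m)) if len(m) else 0
c=dict(np.load('top0.npz'));w=world(c)
for p in [(226,285),(260,209),(163,305),(160,305),(158,305),(155,305),(150,305),(140,305)]: print(p,w[p].round(3))
img=cv2.imread('pics/top0.png')[90:270,190:390]
cv2.imwrite('pics/crop0.png',cv2.resize(img,None,fx=4,fy=3.3333,interpolation=cv2.INTER_CUBIC) if 0 else cv2.resize(img,(660,594),interpolation=cv2.INTER_CUBIC))
E
```

```text
top bench z 0.00022508735008908154
block [526.9 108.9 141.   56.    9.6] 1085 0.04569949712556265
rail [762.7  75.2 649.3 256.8  89.9] 1062 [ 0.63427947 -0.24954286] [0.89116894 0.39978405]
housing [795.8  75.3 649.6 190.1  89.9] 3418 [ 0.7004053  -0.24967763] [0.89092799 0.39997072]
jar [440.5 302.7  36.3  36.6  63.3]
syr [ 475.1 -390.   243.7  219.7    1.4]
mouse [344.4 398.4  99.3  57.2  32.9]
scene bench z -2.335097262351482e-05
block [528.6 110.5 144.4  60.2   9.6] 1489 0.04491891690130401
rail [711.8 164.8 514.7 193.4  77.2] 607 [ 0.60008157 -0.10638292] [0.84815412 0.39930139]
housing [824.7  75.1 239.9 649.7   0. ] 5678 [ 0.70479415 -0.24974454] [0.94478015 0.39991999]
jar [443.6 304.4  39.8  37.3  71.8]
syr [ 459.5 -437.7   80.4  288.8   56.3]
mouse [348.1 401.4  99.8  57.2  33.5]
(226, 285) [0.524 0.104 0.06 ]
(260, 209) [0.439 0.3   0.045]
(163, 305) [ 0.702  0.052 -0.003]
(160, 305) [0.707 0.052 0.012]
(158, 305) [0.711 0.052 0.018]
(155, 305) [0.71  0.052 0.052]
(150, 305) [0.721 0.051 0.063]
(140, 305) [0.746 0.051 0.065]
```

View pics/crop0.png

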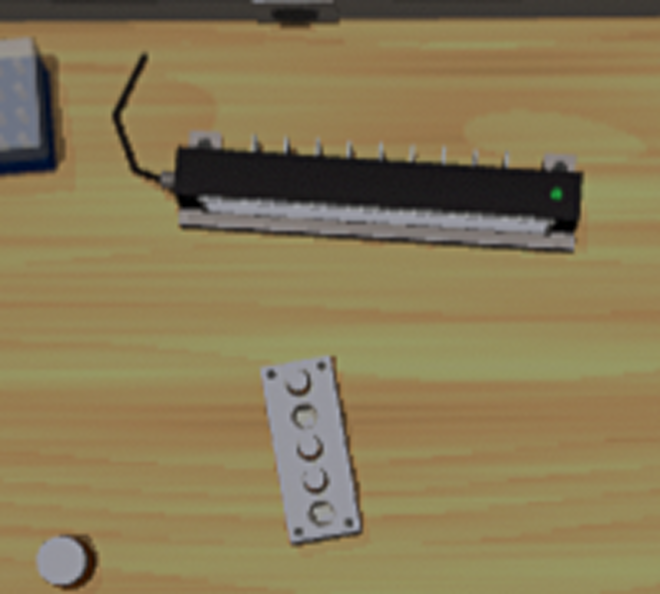

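In the crop, the rail's front edge runs from (180,228) to (573,250), and the block's long axis is nearly along world x. My plan is to push the near-left corner to the right with closed fingers, which turns the block about 77° CCW. Then I'll push it square to the rail with both open fingers.

```bash
cat >> h.py <<'E'
def rows(cmd,wps):
    """cmd,wps: (x,y,z mm,yaw deg), tool straight down -> rows in tool units"""
    x,y,z,a=cmd; M=R.from_euler('xyz',[180,0,a],degrees=True).as_matrix(); out=[]
    for w in wps:
        s=M.T@(np.array(w[:3])-[x,y,z])/300; d=(w[3]-a+180)%360-180
        out.append([*np.round(s,3),0,0,round(-d/180,3)])
    return out
def pr(cmd,wps):
    for r in rows(cmd,wps): print('[%g,%g,%g,%g,%g,%g,'%tuple(r+0.0 for r in r))
E
python3 - <<'E'
from h import *
c=dict(np.load('top0.npz'));w=world(c)
P=[];Q=[]
for u in range(246,363):
    col=w[150:172,u]; k=np.where((col[:,2]>.008)&(col[:,2]<.026))[0]
    if len(k): Q.append(col[k.max()]); P.append(np.nanmin(col[k,0]))
Q=np.array(Q); f=np.polyfit(Q[:,1],Q[:,0],1); r=Q[:,0]-np.polyval(f,Q[:,1]); g=abs(r)<.004; f=np.polyfit(Q[g,1],Q[g,0],1)
print('front x = %.4f*y+%.4f'%tuple(f),'ang',np.degrees(np.arctan(f[0])),g.sum(),len(g),r.std(), Q[:,2].mean())
# ends of the bar
z=w[...,2]; m=(z>.05)&(z<.07); m[:135]=0;m[165:]=0;m[:,:235]=0;m[:,375:]=0
print('housing',rect(w[m]),m.sum())
E
```

```text
front x = 0.0742*y+0.6974 ang 4.245335432098828 103 117 0.0054327294585675935 0.01363666302744496
housing [738.3  53.6 319.4  56.9  86.1] 2057
```

```bash
python3 - <<'E'
from h import *
c=[(256.5,-596.7,221.5,23.25),(440,-330,221.5,50),(520,-80,221.5,78),(465,151,150,99.6),(465,151,13,99.6)]
for a,b in zip(c,c[1:]): pr(a,[b])
E
```

```text
[0.913,-0.575,0,0,0,-0.149,
[0.81,-0.331,0,0,0,-0.156,
[0.715,-0.339,0.238,0,0,-0.12,
[0,0,0.457,0,0,0,
```

>>> {"op": "servo_tool", "data": {"series": [[[0.913,-0.575,0,0,0,-0.149,0],[0.913,-0.575,0,0,0,-0.149,0],[0.913,-0.575,0,0,0,-0.149,0],[0.913,-0.575,0,0,0,-0.149,0],[0.913,-0.575,0,0,0,-0.149,0],[0.913,-0.575,0,0,0,-0.149,0],[0.913,-0.575,0,0,0,-0.149,0],[0.913,-0.575,0,0,0,-0.149,0],[0.913,-0.575,0,0,0,-0.149,0],[0.913,-0.575,0,0,0,-0.149,0],[0.913,-0.575,0,0,0,-0.149,0]]]}}

```text
time_s: 1.02
tool_pos: [0.4394, -0.3313, 0.2222]
tool_rot: [-180.0, 0.1, 50.0]
force: [-0.1, -0.7, -0.4]
grip_width: 0.0215
grasp_force: 0.0
```

>>> {"op": "servo_tool", "data": {"series": [[[0.81,-0.331,0,0,0,-0.156,0],[0.81,-0.331,0,0,0,-0.156,0],[0.81,-0.331,0,0,0,-0.156,0],[0.81,-0.331,0,0,0,-0.156,0],[0.81,-0.331,0,0,0,-0.156,0],[0.81,-0.331,0,0,0,-0.156,0],[0.81,-0.331,0,0,0,-0.156,0],[0.81,-0.331,0,0,0,-0.156,0],[0.81,-0.331,0,0,0,-0.156,0]]]}}

```text
time_s: 1.77
tool_pos: [0.5197, -0.0822, 0.2223]
tool_rot: [-180.0, 0.1, 78.1]
force: [1.3, -1.3, -0.3]
grip_width: 0.0004
grasp_force: 0.0
```

>>> {"op": "servo_tool", "data": {"series": [[[0.715,-0.339,0.238,0,0,-0.12,0],[0.715,-0.339,0.238,0,0,-0.12,0],[0.715,-0.339,0.238,0,0,-0.12,0],[0.715,-0.339,0.238,0,0,-0.12,0],[0.715,-0.339,0.238,0,0,-0.12,0],[0.715,-0.339,0.238,0,0,-0.12,0],[0.715,-0.339,0.238,0,0,-0.12,0],[0.715,-0.339,0.238,0,0,-0.12,0],[0.715,-0.339,0.238,0,0,-0.12,0],[0.715,-0.339,0.238,0,0,-0.12,0]]]}}

```text
time_s: 2.6
tool_pos: [0.4657, 0.1471, 0.1512]
tool_rot: [180.0, 0.1, 99.5]
force: [-0.4, -0.0, 0.5]
grip_width: 0.0005
grasp_force: 0.0
```

```bash
cat >> h.py <<'E'
def arc(cx,cy,th0,th1,n,s=52,rho=34,press=0):
    """TCP path of closed fingers on the left long face, s mm behind centre; face turns th0->th1"""
    c=np.array([cx,cy],float); out=[]; th=th0; m=200; dt=(th1-th0)/(n*m)
    for i in range(n):
        for _ in range(m):
            t=np.radians(th+dt/2); c+=rho*np.radians(dt)*np.array([np.sin(t),-np.cos(t)]); th+=dt
        t=np.radians(th); u=np.array([np.cos(t),np.sin(t)]); l=np.array([-u[1],u[0]])
        p=c-s*u+(28+9.5-press)*l; out.append((*p,13,th+90))
    return out,c
E
python3 - <<'E'
from h import *
from cell import get_obs
o=get_obs(); print(o['time_s'],o['tool_pos'],o['tool_rot'],o['qpos'],o['grip_width'])
a,c=arc(527.5,109.5,9.6,82,24); print(c)
for p in a[::4]: print(np.round(p,1))
cmd=(465,151,13,99.6)
print(np.round(a[11],1)); pr(cmd,a[:12]); pr(a[11],a[12:])
E
```

```text
2.6 [0.46566074 0.14711214 0.15122995] [1.79989936e+02 5.32304839e-02 9.94513159e+01] [ 23.88327313   4.19482609 -45.76726243 109.50911537   3.30842885
  67.5972509  -13.61801801] 0.00045364484730060057
[556.29197991  81.50102297]
[468.9 133.   13.  102.6]
[467.2 113.3  13.  114.7]
[469.7  93.8  13.  126.8]
[476.2  75.1  13.  138.8]
[486.4  58.3  13.  150.9]
[500.   43.9  13.  163. ]
[474.2  79.7  13.  135.8]
[-0.061,0.003,0,0,0,-0.017,
[-0.077,-0.003,0,0,0,-0.034,
[-0.093,-0.007,0,0,0,-0.05,
[-0.109,-0.011,0,0,0,-0.067,
[-0.125,-0.014,0,0,0,-0.084,
[-0.141,-0.016,0,0,0,-0.101,
[-0.158,-0.017,0,0,0,-0.117,
[-0.174,-0.017,0,0,0,-0.134,
[-0.191,-0.016,0,0,0,-0.151,
[-0.207,-0.015,0,0,0,-0.168,
[-0.223,-0.013,0,0,0,-0.184,
[-0.24,-0.009,0,0,0,-0.201,
[-0.015,-0.006,0,0,0,-0.017,
[-0.031,-0.012,0,0,0,-0.034,
[-0.047,-0.016,0,0,0,-0.05,
[-0.063,-0.02,0,0,0,-0.067,
[-0.079,-0.023,0,0,0,-0.084,
[-0.095,-0.025,0,0,0,-0.101,
[-0.112,-0.026,0,0,0,-0.117,
[-0.128,-0.026,0,0,0,-0.134,
[-0.145,-0.025,0,0,0,-0.151,
[-0.161,-0.024,0,0,0,-0.168,
[-0.177,-0.022,0,0,0,-0.184,
[-0.193,-0.018,0,0,0,-0.201,
```

>>> {"op": "servo_tool", "data": {"series": [[[0,0,0.1,0,0,0,0],[0,0,0.2,0,0,0,0],[0,0,0.3,0,0,0,0],[0,0,0.38,0,0,0,0],[0,0,0.43,0,0,0,0],[0,0,0.457,0,0,0,0],[0,0,0.457,0,0,0,0],[-0.015,0,0.457,0,0,0,0],[-0.03,0,0.457,0,0,0,0],[-0.03,0,0.457,0,0,0,0]]]}}

```text
time_s: 3.43
tool_pos: [0.4675, 0.1398, 0.0152]
tool_rot: [179.9, 0.1, 99.6]
force: [0.9, -0.1, 0.1]
grip_width: 0.0007
grasp_force: 0.0
```

>>> {"op": "servo_tool", "data": {"series": [[[-0.015,0.001,0,0,0,-0.008,0],[-0.031,0.003,0,0,0,-0.017,0],[-0.047,-0.003,0,0,0,-0.034,0],[-0.063,-0.007,0,0,0,-0.05,0],[-0.079,-0.011,0,0,0,-0.067,0],[-0.095,-0.014,0,0,0,-0.084,0],[-0.111,-0.016,0,0,0,-0.101,0],[-0.128,-0.017,0,0,0,-0.117,0],[-0.144,-0.017,0,0,0,-0.134,0],[-0.161,-0.016,0,0,0,-0.151,0],[-0.177,-0.015,0,0,0,-0.168,0],[-0.193,-0.013,0,0,0,-0.184,0]]]}}

```text
time_s: 4.43
tool_pos: [0.4722, 0.084, 0.0151]
tool_rot: [180.0, 0.0, 133.0]
force: [-1.7, 2.1, 1.4]
grip_width: 0.0005
grasp_force: 1.3
```

```bash
cat > look.py <<'E'
import sys
from h import *
from cell import get_obs, eyes
n,cx,cy,r=sys.argv[1],*map(float,sys.argv[2:5])
o=get_obs(); print(o['time_s'],np.round(o['tool_pos'],4),np.round(o['tool_rot'],1),np.round(o['force'],1))
img=[]
for cam in ('top','scene'):
    c=eyes.read_camera(cam); w=world(c); z=w[...,2]
    m=(z>.038)&(z<.068)&(np.hypot(w[...,0]-cx/1e3,w[...,1]-cy/1e3)<r/1e3)
    # top face only, for the rectangle
    t=m&(z<.05)
    print(cam,'all',rect(w[m]),'top',rect(w[t]),m.sum())
    v,u=np.argwhere(m).mean(0).astype(int); v=min(max(v,100),380);u=min(max(u,130),510)
    f=cv2.resize(c['frame'][v-100:v+100,u-130:u+130,::-1],(390,300)); img.append(f)
cv2.imwrite(f'pics/{n}.png',np.hstack(img))
E
python3 look.py p1 540 95 95
```

```text
4.4333 [0.4722 0.084  0.0151] [180.   0. 133.] [-1.7  2.1  1.4]
top all [539.7  89.2 141.   55.1  45. ] top [539.7  89.2 141.   55.1  45. ] 220
scene all [539.   91.7 146.7  56.2  42.5] top [539.   91.7 146.7  56.2  42.5] 1099
```

View pics/p1.png

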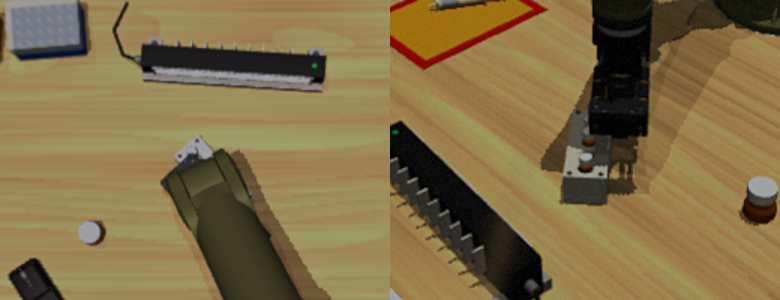

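The block (left panel near (195,165)) has turned to about 44° with its centre near (539,90), as modelled. The vials are still standing. I'll continue the arc.

```bash
python3 - <<'E'
from h import *
a,c=arc(527.5,109.5,9.6,82,24); print(np.round(a[-1],1))
pr(a[10],a[11:23]); pr(a[22],a[23:])
E
```

```text
[511.9  35.2  13.  172. ]
[-0.015,-0.006,0,0,0,-0.017,
[-0.031,-0.012,0,0,0,-0.034,
[-0.047,-0.016,0,0,0,-0.05,
[-0.063,-0.02,0,0,0,-0.067,
[-0.079,-0.023,0,0,0,-0.084,
[-0.095,-0.025,0,0,0,-0.101,
[-0.112,-0.026,0,0,0,-0.117,
[-0.128,-0.026,0,0,0,-0.134,
[-0.145,-0.025,0,0,0,-0.151,
[-0.161,-0.024,0,0,0,-0.168,
[-0.177,-0.022,0,0,0,-0.184,
[-0.193,-0.018,0,0,0,-0.201,
[-0.015,-0.006,0,0,0,-0.017,
```

>>> {"op": "servo_tool", "data": {"series": [[[-0.015,-0.006,0,0,0,-0.017,0],[-0.031,-0.012,0,0,0,-0.034,0],[-0.047,-0.016,0,0,0,-0.05,0],[-0.063,-0.02,0,0,0,-0.067,0],[-0.079,-0.023,0,0,0,-0.084,0],[-0.095,-0.025,0,0,0,-0.101,0],[-0.112,-0.026,0,0,0,-0.117,0],[-0.128,-0.026,0,0,0,-0.134,0],[-0.145,-0.025,0,0,0,-0.151,0],[-0.161,-0.024,0,0,0,-0.168,0],[-0.177,-0.022,0,0,0,-0.184,0],[-0.193,-0.018,0,0,0,-0.201,0]]]}}

```text
time_s: 5.53
tool_pos: [0.5067, 0.0373, 0.0144]
tool_rot: [-179.9, -0.1, 169.1]
force: [-3.0, -0.6, 2.6]
grip_width: 0.0005
grasp_force: 1.6
```

>>> {"op": "servo_tool", "data": {"series": [[[-0.008,-0.003,0,0,0,-0.008,0],[-0.015,-0.006,0,0,0,-0.017,0],[-0.015,-0.006,0,0,0,-0.017,0],[0.04,-0.006,0,0,0,-0.017,0],[0.1,-0.006,0,0,0,-0.017,0],[0.15,-0.006,0,0,0,-0.017,0],[0.15,-0.006,0,0,0,-0.017,0],[0.15,-0.006,0,0,0,-0.017,0]]]}}

```text
time_s: 6.2
tool_pos: [0.4633, 0.044, 0.0144]
tool_rot: [-179.9, 0.1, 172.1]
force: [0.8, -0.1, -0.7]
grip_width: 0.0005
grasp_force: 0.0
```

```bash
python3 look.py p2 557 80 95
```

```text
6.2 [0.4633 0.044  0.0144] [-1.799e+02  1.000e-01  1.721e+02] [ 0.8 -0.1 -0.7]
top all [558.2  81.  140.2  57.   80.1] top [558.2  81.  140.2  57.   80.1] 755
scene all [531.1  86.7 146.1 117.5  79.5] top [531.3  86.7 146.1 117.1  79.5] 1481
```

View pics/p2.png

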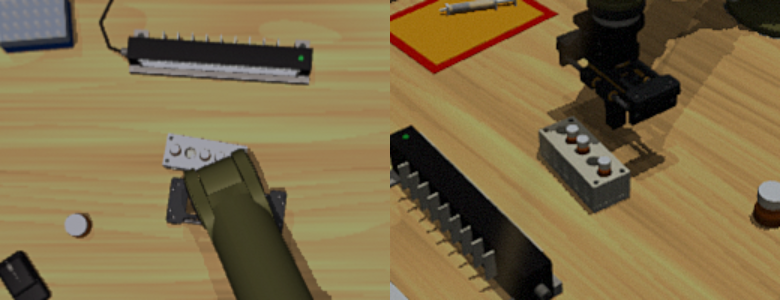

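The block is now at (558,81), 80–81°, with all three vials in. Next I'll open the fingers behind it, centre them, and push with both while turning to the rail's 86°.

```bash
python3 - <<'E'
from h import *
a,_=arc(527.5,109.5,9.6,82,24)
q=a[22]; M=R.from_euler('xyz',[180,0,q[3]],degrees=True).as_matrix()
p=np.array(q[:3])+M@np.array([.15,-.006,0])*300; cmd=(*p,q[3]+.017*180); print(np.round(cmd,1))
def tcp(cx,cy,th,g=0):
    t=np.radians(th); return (cx-(37.5+g)*np.sin(t),cy+(37.5+g)*np.cos(t),13,th+90)
P=[(463,90,13,171),tcp(558,81,81,12),tcp(558,81,81,3)]; pr(cmd,P)
n=24; W=[tcp(558+112*i/n,81-8*i/n,81+min(5,5*i/14)) for i in range(1,n+1)]
print(np.round(P[2],1),np.round(W[-1],1)); pr(P[2],W[:12]); pr(W[11],W[12:])
E
```

```text
[463.3  44.8  13.  172. ]
[0.022,0.149,0,0,0,0.006,
[-0.131,0.166,0,0,0,0.006,
[-0.161,0.166,0,0,0,0.006,
[518.   87.3  13.  171. ] [632.6  75.6  13.  176. ]
[-0.026,0.001,0,0,0,-0.002,
[-0.041,0.001,0,0,0,-0.004,
[-0.057,0.002,0,0,0,-0.006,
[-0.072,0.002,0,0,0,-0.008,
[-0.088,0.003,0,0,0,-0.01,
[-0.103,0.003,0,0,0,-0.012,
[-0.119,0.004,0,0,0,-0.014,
[-0.134,0.004,0,0,0,-0.016,
[-0.15,0.005,0,0,0,-0.018,
[-0.166,0.006,0,0,0,-0.02,
[-0.181,0.006,0,0,0,-0.022,
[-0.197,0.007,0,0,0,-0.024,
[-0.016,-0.001,0,0,0,-0.002,
[-0.031,-0.001,0,0,0,-0.004,
[-0.047,-0.001,0,0,0,-0.004,
[-0.062,-0.001,0,0,0,-0.004,
[-0.078,-0.001,0,0,0,-0.004,
[-0.094,-0.001,0,0,0,-0.004,
[-0.109,0,0,0,0,-0.004,
[-0.125,0,0,0,0,-0.004,
[-0.14,0,0,0,0,-0.004,
[-0.156,0,0,0,0,-0.004,
[-0.172,0,0,0,0,-0.004,
[-0.187,0,0,0,0,-0.004,
```

>>> {"op": "servo_tool", "data": {"series": [[[0.022,0.07,0,0,0,0.006,1],[0.022,0.149,0,0,0,0.006,1],[0.022,0.166,0,0,0,0.006,1],[0.022,0.166,0,0,0,0.006,1],[0.022,0.166,0,0,0,0.006,1],[0.022,0.166,0,0,0,0.006,1],[0.022,0.166,0,0,0,0.006,1],[-0.04,0.166,0,0,0,0.006,1],[-0.1,0.166,0,0,0,0.006,1],[-0.145,0.166,0,0,0,0.006,1],[-0.161,0.166,0,0,0,0.006,1],[-0.161,0.166,0,0,0,0.006,1]]]}}

```text
time_s: 7.3
tool_pos: [0.5184, 0.0861, 0.0139]
tool_rot: [180.0, 0.0, 170.9]
force: [-0.9, 0.3, 0.0]
grip_width: 0.0729
grasp_force: 0.0
```

>>> {"op": "servo_tool", "data": {"series": [[[-0.012,0.001,0,0,0,-0.001,1],[-0.026,0.001,0,0,0,-0.002,1],[-0.041,0.001,0,0,0,-0.004,1],[-0.057,0.002,0,0,0,-0.006,1],[-0.072,0.002,0,0,0,-0.008,1],[-0.088,0.003,0,0,0,-0.01,1],[-0.103,0.003,0,0,0,-0.012,1],[-0.119,0.004,0,0,0,-0.014,1],[-0.134,0.004,0,0,0,-0.016,1],[-0.15,0.005,0,0,0,-0.018,1],[-0.166,0.006,0,0,0,-0.02,1],[-0.181,0.006,0,0,0,-0.022,1]]]}}

```text
time_s: 8.3
tool_pos: [0.572, 0.0803, 0.014]
tool_rot: [-180.0, -0.0, 175.0]
force: [-2.8, -0.1, -1.1]
grip_width: 0.0869
grasp_force: 1.4
```

```bash
python3 look.py p3 612 77 85
```

```text
8.3 [0.572  0.0803 0.014 ] [-180.   -0.  175.] [-2.8 -0.1 -1.1]
top all [600.8  68.   20.2 137.1  22.1] top [627.1   8.9  17.5   8.   34.4] 23
scene all [602.8  78.4 145.7  80.5  85.8] top [602.8  78.  145.7  79.6  86.4] 1600
```

View pics/p3.png

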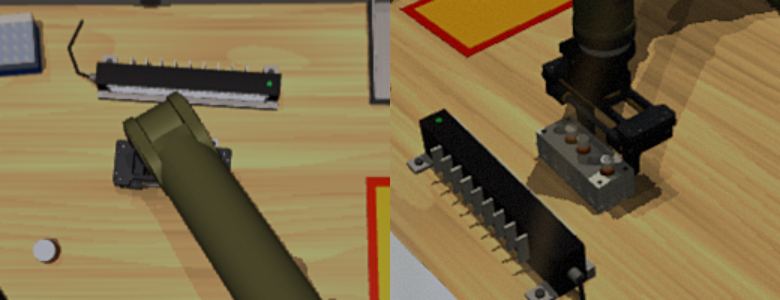

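The scene panel shows the block turning square under the two fingers, with its vials upright. I'll continue towards the rail and watch the force.

>>> {"op": "servo_tool", "data": {"series": [[[-0.016,0,0,0,0,-0.002,1],[-0.032,0,0,0,0,-0.004,1],[-0.047,0,0,0,0,-0.006,1],[-0.063,0,0,0,0,-0.006,1],[-0.078,0,0,0,0,-0.006,1],[-0.094,0,0,0,0,-0.006,1],[-0.11,0,0,0,0,-0.006,1],[-0.125,0,0,0,0,-0.006,1],[-0.14,0,0,0,0,-0.006,1],[-0.15,0,0,0,0,-0.006,1],[-0.16,0,0,0,0,-0.006,1],[-0.167,0,0,0,0,-0.006,1]]]}}

```text
time_s: 9.4
tool_pos: [0.6214, 0.0763, 0.0143]
tool_rot: [180.0, -0.0, 176.1]
force: [-5.5, -0.2, 3.4]
grip_width: 0.0868
grasp_force: 2.9
```

>>> {"op": "servo_tool", "data": {"series": [[[-0.005,0,0,0,0,0,1],[-0.01,0,0,0,0,0,1],[-0.015,0,0,0,0,0,1],[-0.02,0,0,0,0,0,1],[-0.025,0,0,0,0,0,1],[-0.03,0,0,0,0,0,1],[-0.03,0,0,0,0,0,1],[-0.03,0,0,0,0,0,1]]]}}

```text
time_s: 10.07
tool_pos: [0.6306, 0.0757, 0.0143]
tool_rot: [180.0, 0.0, 176.1]
force: [-4.1, -0.2, 3.0]
grip_width: 0.0869
grasp_force: 2.1
```

>>> {"op": "servo_tool", "data": {"series": [[[-0.005,0,0,0,0,0,1],[-0.01,0,0,0,0,0,1],[-0.015,0,0,0,0,0,1],[-0.02,0,0,0,0,0,1],[-0.02,0,0,0,0,0,1],[-0.02,0,0,0,0,0,1]]]}}

```text
time_s: 10.57
tool_pos: [0.6364, 0.0752, 0.0142]
tool_rot: [180.0, 0.0, 176.1]
force: [-4.9, 0.2, 3.0]
grip_width: 0.0871
grasp_force: 2.3
```

>>> {"op": "servo_tool", "data": {"series": [[[-0.005,0,0,0,0,0,1],[-0.01,0,0,0,0,0,1],[-0.015,0,0,0,0,0,1],[-0.015,0,0,0,0,0,1],[-0.015,0,0,0,0,0,1]]]}}

```text
time_s: 10.98
tool_pos: [0.6371, 0.0752, 0.014]
tool_rot: [-179.9, -0.4, 176.0]
force: [-14.6, 0.8, 9.5]
grip_width: 0.087
grasp_force: 7.1
```

>>> {"op": "servo_tool", "data": {"series": [[[-0.005,0,0,0,0,0,1],[-0.01,0,0,0,0,0,1],[-0.015,0,0,0,0,0,1],[-0.015,0,0,0,0,0,1],[-0.015,0,0,0,0,0,1],[-0.015,0,0,0,0,0,1]]]}}

```text
time_s: 11.48
tool_pos: [0.6371, 0.0753, 0.0138]
tool_rot: [-179.8, -0.9, 176.0]
force: [-25.5, 0.8, 18.6]
grip_width: 0.0871
grasp_force: 12.8
```

The block is seated against the rail: force is rising with no further travel. I'll back off and check.

>>> {"op": "servo_tool", "data": {"series": [[[0.015,0,0,0,0,0,1],[0.03,0,0,0,0,0,1],[0.045,0,0,0,0,0,1],[0.08,0,0,0,0,0,1],[0.15,0,0,0,0,0,1],[0.22,0,0,0,0,0,1],[0.3,0,0,0,0,0,1],[0.4,0,-0.1,0,0,0,1],[0.5,0,-0.2,0,0,0,1],[0.55,0,-0.3,0,0,0,1],[0.55,0,-0.35,0,0,0,1],[0.55,0,-0.35,0,0,0,1]]]}}

```text
time_s: 12.48
tool_pos: [0.484, 0.0854, 0.1229]
tool_rot: [-179.9, 0.6, 176.1]
force: [1.1, -0.0, 1.1]
grip_width: 0.0876
grasp_force: 0.0
```

```bash
python3 look.py p4 674 73 75; python3 - <<'E'
from h import *
from cell import eyes
for n in ('top','scene'):
    c=eyes.read_camera(n); w=world(c); z=w[...,2];x=w[...,0];y=w[...,1]
    def sel(zl,zh,xl,xh,yl,yh): return w[(z>zl)&(z<zh)&(x>xl)&(x<xh)&(y>yl)&(y<yh)]
    print(n,'jar',rect(sel(.035,.06,.4,.6,.25,.4)),'mouse',rect(sel(.015,.04,.3,.5,.33,.5)))
    t=sel(.041,.049,.62,.715,-.02,.16)
    if len(t)>50: print('blk top',rect(t),len(t))
    np.savez(f'{n}1.npz',**{k:np.array(v) for k,v in c.items()})
    cv2.imwrite(f'pics/{n}1.png',c['frame'][:,:,::-1])
E
```

```text
12.4833 [0.484  0.0854 0.1229] [-179.9    0.6  176.1] [ 1.1 -0.   1.1]
top all [696.8  69.3 139.7 102.6  85.7] top [680.3  70.5 139.7  69.6  85.7] 1616
scene all [697.5  70.5 145.2 102.3  85.4] top [676.1  72.2 145.2  59.3  85.4] 2177
top jar [440.4 302.9  36.9  36.8  13.2] mouse [344.9 398.2  98.3  57.7  33.3]
blk top [679.2  61.9 157.4  68.6  86.4] 782
scene jar [444.3 305.4  40.3  38.1   6.6] mouse [347.8 401.4 101.   57.   31.8]
blk top [675.9  71.5 146.1  58.5  85.9] 1227
```

View pics/p4.png

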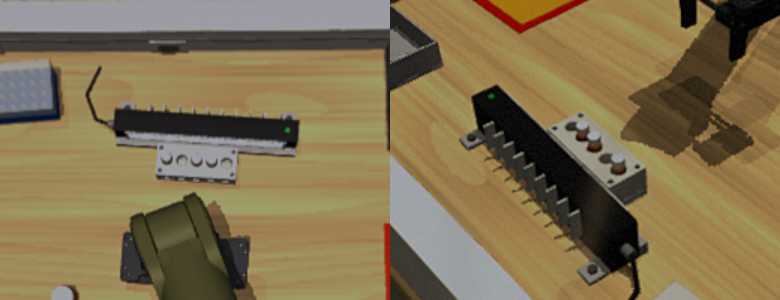

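The block's long axis is at 85.7° against the rail's 85.8–86.1°. Its front face comes out at x≈0.703, on the rail line, about 16 mm from the rail's middle. The vials are seated, the jar and mouse haven't moved, and the arm is clear, so I'm handing in.

```bash
python3 -c "
from cell import env
print(env.sign_off())"
```

```text
the job is handed in; nothing more can be done
None
```

I handed the job in with the block flush and square against the stop rail (angle within about 0.5° of the rail, roughly 16 mm from its middle), the three vials in their pockets and the jar and mouse unmoved; I did not re-measure the syringe, though the arm only passed well above its side of the bench, and the sign-off returned no verdict.

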